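# Load the thread rack and shut its keeper

## Robot

A 6-joint arm with a two-finger parallel gripper is mounted at the origin on the work surface. World frame = base frame: x ahead of the robot, y to its left, z up, the work surface at z = 0. Lengths are in mm, angles in degrees, forces in N, time in s.
With the tool pointing down it reaches from about 325 to 925 mm from the base axis. Payload 3.1 kg.
Tool frame: the origin (TCP) lies at the very end of the fingers, on their centre line; the grasp point (between the pads) lies grasp_offset behind it (grasp_offset is the distance from the TCP to the grasp point, in mm); z points along the fingers, x is the direction in which the jaws open and shut, and the axes are right-handed (so a half turn about z gives the same grasp; the last joint's range is limited). The gripper opens to 85 mm and grips with 20 to 120 N. Pads are 22 mm wide; open, the fingers measure 114 mm over their backs; the gripper's body (76 mm by 85 mm) begins 54 mm behind the grasp point. The pads swing forward as they close: fully open they stand 13 mm farther back than shut.
Start: joints at [70.004, 12.427, 92.441, -0, 75.132, -6.429], TCP at [146.601, 607.575, 231.3] pointing down, gripper open.
Joint ranges: [-157.48, 157.48], [-44.54, 120.13], [17.64, 146.25], [-64.5, 244.5], [7.68, 150.69], [-147.95, 147.95]. Speed limits (degrees/s): [159.86, 159.86, 180, 180, 180, 180].

## Interface

Orientations are given as [roll, pitch, yaw] about the fixed x, y, z axes, in that order (R = Rz(yaw) Ry(pitch) Rx(roll)).
In Python, from station import * gives the robot as it stands. Calls block until the motion is done:
- goto(position, orientation): joint-space move of the TCP to a pose.
- move_l(position, attitude=None, speed=150): straight line of the TCP; attitude=None keeps the orientation; speed is the mean speed in mm/s.
- move_j(angles): joint-space move.
- grip(opening, squeeze=None): finger opening in mm; squeeze is the grip in N (None keeps the last); returns when the fingers have stopped.
- wait(seconds).
- solve_ik(position, orientation): joint angles nearest the present ones, or None.
- get_obs(): the state.
- get_image(name): name is "scene" or "top" or "wrist"; returns the picture (384x512x3 uint8, red, green, blue); there is no depth.
- get_calibration(name): a dict with "fx", "fy", "cx", "cy" (pixels), "R" (3x3) and "t" (3): a world point X has camera coordinates R X + t; the wrist camera has in their place "mount" (4x4, takes a point from camera to tool coordinates, whose origin is the TCP and whose axes are the tool frame's). Camera axes: x right, y down, z forward; pixel columns grow to the right and rows downward; lengths in mm; the calibration is good to about 2 mm. A picture is of the moment at which its call begins: read the wrist's pose just before it. get_calibration takes no time and is no camera call.
A pose or a line that the arm cannot do raises Unreachable and nothing moves.
- sign_off(): hands the job in, once; it reports no verdict.
Trained networks look in the newest picture that a camera, given by its name, has taken for a name from the list of things; names that differ only in an ending like _2 or _b are one class to them, and where a whole thing is asked for, a point or a joint stands for the part that bears it (a point fixed in the world has none). Each returns a list of dicts, best first, with "score" (0 to 1); they miss things now and then, are a little off and sometimes report something else, mostly with a low value. They report only what shows in the picture. A call takes as long as a camera call. They do not tell look-alikes from the thing itself.
- spot_in(name, camera): "extent" ([centre column, centre row, width, height] in pixels, round what is visible of it).
- regions_of(name, camera): "region" (384x512 bool, what is visible of it) and "extent" ([centre column, centre row, width, height] in pixels, round what is visible of it).
The state is a dict: "t": time; "joint_pos": joint angles; "qvel": joint speeds; "effort": joint torques, N m; "tcp_pos": TCP position; "ee_rot": TCP orientation; "wrist_force": force on the tool from outside, world axes, zero at the start; "moment": the same for the moment, N m; "grip_width": finger opening in mm.
Only numpy, scipy, OpenCV 4.12 (cv2) and the standard library are available. Lean on these libraries where they do the work, as an engineer would, in place of code of your own. Each camera call takes 0.05 s, during which the arm holds its last target. There are 200 camera calls.

## Task

Stand the three spools of undyed thread upright on the rack's sloping pads, each squarely centred on its pad: the tall cone on the pad next to the keeper's hinge post, the straight spool on the middle pad, the squat spool on the pad at the catch end. Once all three stand there, swing the keeper bar shut in front of them until it snaps past the sprung ball, fully home. Leave everything else on the table where it is.

Things in the scene. Friction and masses are not known exactly. Their poses are not given: they have to be found in the camera images.
- cone_mid (a point): tapered cone of cream thread, 78 high, 44 across at the foot, 25 at the top (31 just below the top); about 37 across half-way up; 60 to 130 g; standing on the table at the start; it must stay this way up (its own z axis up). The point is on its axis, half-way up
- straight_mid (a point): straight-sided spool of cream thread with a white flange at each end, 60 high, flanges 38 across, thread 35 across; 50 to 100 g; standing on the table at the start; it must stay this way up (its own z axis up). The point is on its axis, half-way up
- squat_mid (a point): low, wide spool of cream thread with white end flanges, 42 high, flanges 44 across, thread 41 across; 40 to 85 g; standing on the table at the start; it must stay this way up (its own z axis up). The point is on its axis, half-way up
- pad_hinge: the pad next to the hinge post (left end as the robot sees it) of the rack: a plywood square 50 deep (x) by 54 wide (y), about 90 above the table, on a thin stalk. Origin: centre of its top face. Its z axis is the pad's normal, its x axis points down the slope to the back, y along the rack towards the hinge post. The pad slopes 12 degrees (0.21 rad) down to the back, where a stop 18 high rises from it, its face 25 from the pad's centre
- pad_middle: the middle pad of the rack: a plywood square 50 deep (x) by 54 wide (y), about 90 above the table, on a thin stalk. Origin: centre of its top face. Its z axis is the pad's normal, its x axis points down the slope to the back, y along the rack towards the hinge post. The pad slopes 12 degrees (0.21 rad) down to the back, where a stop 18 high rises from it, its face 25 from the pad's centre. The pads are 80 apart, centre to centre
- pad_catch: the pad at the catch end (right end as the robot sees it) of the rack: a plywood square 50 deep (x) by 54 wide (y), about 90 above the table, on a thin stalk. Origin: centre of its top face. Its z axis is the pad's normal, its x axis points down the slope to the back, y along the rack towards the hinge post. The pad slopes 12 degrees (0.21 rad) down to the back, where a stop 18 high rises from it, its face 25 from the pad's centre
- keeper (a joint): angle of the keeper bar in rad about the upright hinge: 0 = shut, lying along the front of the three pads; grows as the free end swings out towards the robot and round to its left, to 2.5. The hinge has a little friction (well under 1 N at the knob) and the bar stays where it is left. In the last 0.07 rad the bar's end must ride over a sprung brass ball on the catch post (about 4 N at the knob), which then holds it against the stop at 0
- keeper_hinge (a point): the keeper's hinge, on its upright axis at the bar's height (128 above the table). It is fixed on the rack, 40 in front of the line of pad centres and 55 beyond the centre of the pad next to the hinge. The bar is a steel rod 10 thick, 272 long from here
- keeper_knob (a point): the upright black knob on top of the keeper bar, 14 across, 170 from the hinge axis; the point is on its axis, 31 above the bar's centre line; the knob rises from the bar to 21 above this point and can be pinched from above or pushed
- pincushion: red domed pincushion, 80 across, 37 high; loose on the table, to be left alone. Origin: on its underside
- scissors: tailor's scissors with black handles lying flat, about 210 long, 10 high; loose on the table, to be left alone. Origin: on its underside
- tape_measure: yellow round tape-measure case, 58 across, 18 high; loose on the table, to be left alone. Origin: on its underside
- chalk: square of white tailor's chalk, 40 x 40 x 8; loose on the table, to be left alone. Origin: on its underside
- bobbin: small steel machine bobbin, 21 across, 12 high; loose on the table, to be left alone. Origin: on its underside
- button_jar: glass jar with a steel lid, 60 across, 75 high; loose on the table, to be left alone. Origin: on its underside
- clapper: rounded wooden pressing block, 200 x 60 x 45; loose on the table, to be left alone. Origin: on its underside
- seam_ripper: small seam ripper with black handle, 120 long, 10 high; loose on the table, to be left alone. Origin: on its underside
There are look-alikes about, which are no part of the job. What is shaped like the part that bears squat_mid but brown or red is not meant.

How it is judged (in metres and radians):
On the way, in this order (a step that is already met when the one before it is completed fails the run):
1. all three spools stand released on their own pads while the keeper is still open (angle between each of cone_mid, straight_mid, squat_mid's own z axis and vertical below 0.5 rad and x of cone_mid in the frame of pad_hinge between -0.012 and 0.012 m and y of cone_mid in the frame of pad_hinge between -0.015 and 0.015 m and z of cone_mid in the frame of pad_hinge between 0.035 and 0.043 m and angle between the z axis of cone_mid and the z axis of pad_hinge, either way round below 0.12 rad and linear speed of each of cone, straight, squat below 0.02 m/s and contact force between the fingers and cone below 0.1 N and x of straight_mid in the frame of pad_middle between -0.012 and 0.012 m and y of straight_mid in the frame of pad_middle between -0.015 and 0.015 m and z of straight_mid in the frame of pad_middle between 0.026 and 0.034 m and angle between the z axis of straight_mid and the z axis of pad_middle, either way round below 0.12 rad and contact force between the fingers and straight below 0.1 N and x of squat_mid in the frame of pad_catch between -0.012 and 0.012 m and y of squat_mid in the frame of pad_catch between -0.015 and 0.015 m and z of squat_mid in the frame of pad_catch between 0.017 and 0.025 m and angle between the z axis of squat_mid and the z axis of pad_catch, either way round below 0.12 rad and contact force between the fingers and squat below 0.1 N and value of joint keeper above 0.5 rad), for 0.2 s.
2. the keeper bar is shut past the sprung ball (value of joint keeper below 0.025 rad), for 0.2 s.
At the end, for the whole second after the job is handed in: Cone on the hinge-end pad, straight spool on the middle pad, squat one on the catch-end pad: upright, within 7 degrees of square, within 12 mm (slope) and 15 mm (along) of the pad's centre, resting on it, still and released; keeper within 0.025 rad of shut (angle between each of cone_mid, straight_mid, squat_mid's own z axis and vertical below 0.5 rad and x of cone_mid in the frame of pad_hinge between -0.012 and 0.012 m and y of cone_mid in the frame of pad_hinge between -0.015 and 0.015 m and z of cone_mid in the frame of pad_hinge between 0.035 and 0.043 m and angle between the z axis of cone_mid and the z axis of pad_hinge, either way round below 0.12 rad and linear speed of each of cone, straight, squat below 0.02 m/s and contact force between the fingers and cone below 0.1 N and x of straight_mid in the frame of pad_middle between -0.012 and 0.012 m and y of straight_mid in the frame of pad_middle between -0.015 and 0.015 m and z of straight_mid in the frame of pad_middle between 0.026 and 0.034 m and angle between the z axis of straight_mid and the z axis of pad_middle, either way round below 0.12 rad and contact force between the fingers and straight below 0.1 N and x of squat_mid in the frame of pad_catch between -0.012 and 0.012 m and y of squat_mid in the frame of pad_catch between -0.015 and 0.015 m and z of squat_mid in the frame of pad_catch between 0.017 and 0.025 m and angle between the z axis of squat_mid and the z axis of pad_catch, either way round below 0.12 rad and contact force between the fingers and squat below 0.1 N and value of joint keeper below 0.025 rad); the robot touches nothing.
It fails at once if a bystander is moved more than 30 mm (distance of any of pincushion, scissors, tape_measure, chalk, bobbin, button_jar, clapper, seam_ripper from where it was at the start of the episode above 0.03 m).
It also fails if it takes over 72 s, if anything falls off the work surface, if the arm or the gripper's body presses on something with over 40 N, if the wrist force passes 120 N, or if a joint passes its speed limit or range.

## Working session

There is one attempt and no reset: what is moved stays moved. The work goes in short steps, each a Python script; the robot and the scene stay as the last script left them, time stands still between calls to the robot, and variables do not carry over. Pictures are saved under pics/ and viewed, about 8 in all and at most 12, crops included, and the job is handed in when it is done.

```bash
ls; mkdir -p pics; python3 - <<'E'
from station import *
import cv2,numpy as np
for c in ["scene","top"]:
    im=get_image(c); cv2.imwrite(f"pics/{c}0.png",cv2.resize(im[:,:,::-1],(800,600),interpolation=cv2.INTER_CUBIC))
    cv2.imwrite(f"pics/{c}raw.png",im[:,:,::-1])
    k=get_calibration(c); print(c,{a:np.round(k[a],3).tolist() for a in k})
    for n in ["cone_mid","straight_mid","squat_mid","pad_hinge","keeper_knob","keeper"]:
        print(n,[(round(d['score'],2),np.round(d['extent'],1).tolist()) for d in spot_in(n,c)])
k=get_calibration("wrist");print(k); o=get_obs();print(o['t'],o['tcp_pos'],o['ee_rot'],grasp_offset if 'grasp_offset' in globals() else None)
E
```

```text
pics
scene {'fx': 387.559, 'fy': 387.559, 'cx': 259.051, 'cy': 192.86, 'R': [[-0.765, 0.644, 0.006], [0.486, 0.583, -0.651], [-0.423, -0.495, -0.759]], 't': [448.145, -151.004, 1372.156]}
cone_mid [(0.73, [233.7, 155.7, 8.0, 24.0])]
straight_mid [(0.49, [240.9, 180.6, 15.9, 17.9])]
squat_mid [(0.61, [304.4, 193.5, 15.6, 23.0]), (0.59, [279.1, 176.9, 14.9, 18.6]), (0.46, [274.4, 198.9, 15.4, 19.3])]
pad_hinge [(0.55, [274.5, 258.5, 28.0, 22.7])]
keeper_knob [(0.85, [348.5, 243.7, 105.0, 36.3]), (0.55, [307.4, 247.8, 186.9, 115.3])]
keeper [(0.63, [351.5, 244.9, 108.3, 35.5]), (0.17, [199.8, 175.2, 17.3, 10.4])]
top {'fx': 430.837, 'fy': 430.837, 'cx': 257.224, 'cy': 192.161, 'R': [[0.001, -1.0, 0.013], [-0.992, -0.003, -0.125], [0.125, -0.012, -0.992]], 't': [-77.717, 566.727, 1257.104]}
cone_mid [(0.44, [333.0, 231.2, 16.8, 17.8]), (0.38, [322.5, 252.7, 5.2, 5.5]), (0.3, [210.9, 218.6, 19.5, 19.0]), (0.17, [407.4, 230.6, 38.7, 66.0])]
straight_mid []
squat_mid [(0.7, [255.5, 225.4, 13.8, 12.5]), (0.53, [278.5, 251.0, 20.7, 16.4]), (0.49, [242.1, 252.0, 15.6, 14.6])]
pad_hinge [(0.8, [193.7, 164.7, 18.5, 18.5]), (0.57, [175.6, 232.8, 24.9, 27.6]), (0.46, [254.2, 224.4, 11.1, 9.9])]
keeper_knob [(0.58, [153.8, 221.3, 44.7, 98.6]), (0.44, [249.3, 166.8, 22.2, 26.0])]
keeper [(0.58, [153.1, 224.6, 38.9, 91.1])]
{'fx': 324.895080445355, 'fy': 324.895080445355, 'cx': 255.17966937212705, 'cy': 194.35705522984773, 'mount': array([[ 9.99999552e-01,  8.05063445e-04, -4.98025115e-04,
         1.53008381e+00],
       [-6.26253378e-04,  9.57113552e-01,  2.89712368e-01,
        -7.44106989e+01],
       [ 7.09903424e-04, -2.89711927e-01,  9.57113627e-01,
        -1.42674406e+02],
       [ 0.00000000e+00,  0.00000000e+00,  0.00000000e+00,
         1.00000000e+00]])}
0.7 [146.60627887 607.59766748 231.36267261] [ 1.79999490e+02 -5.38510237e-03  7.64343019e+01] 18.700000000000003
```

```bash
python3 - <<'E'
import cv2,numpy as np
t=cv2.imread("pics/topraw.png"); cv2.imwrite("pics/topcrop.png",cv2.resize(t[120:320,110:376],(798,600),interpolation=cv2.INTER_CUBIC))
E
```

```text
(no output)
```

View pics/topcrop.png

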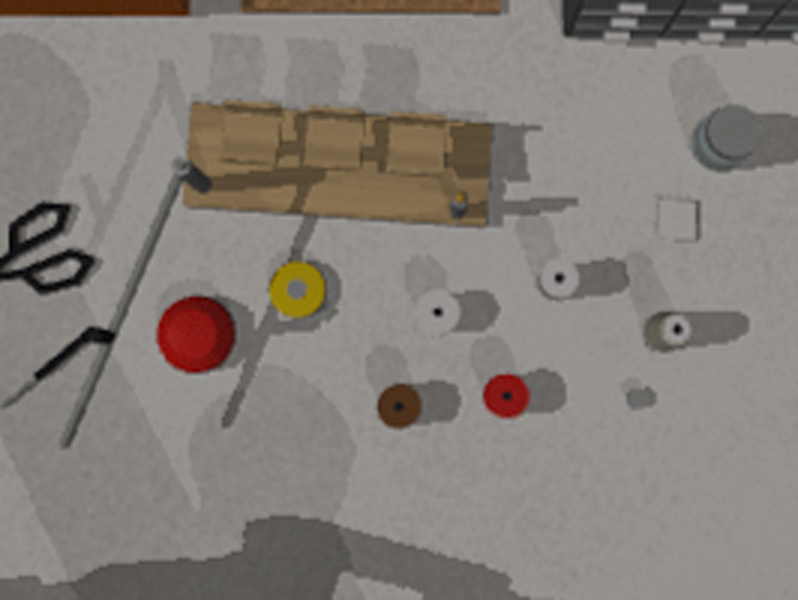

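View pics/scene0.png

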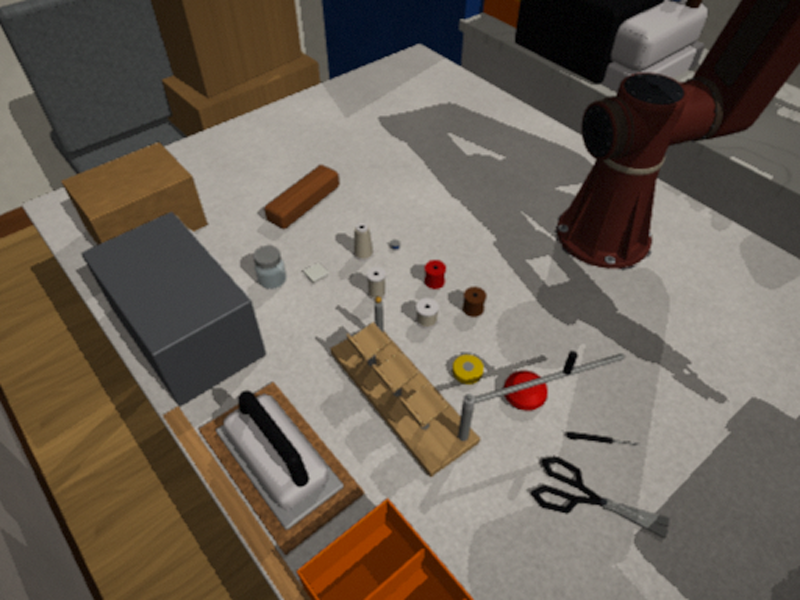

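The top crop (3× scale, offset 110,120) shows:
- **Rack:** pads at raw (194,166), (221,166) and (249,169). The hinge post is at (171,177) and the bar's free end at (132,268), so the keeper is open about 1.9 rad.
- **Squat candidates:** cream/white (256,224), brown (243,255) and red (279,252). The cream one is meant, since the other two are the look-alikes excluded by colour.
- **Straight spool:** (296,213).
- **Cone:** (336,230).

Next I go near with the wrist camera.

```bash
cat > h.py <<'E'
from station import *
import numpy as np, cv2
from scipy.spatial.transform import Rotation as Ro
def rot(e): return Ro.from_euler('xyz',e,degrees=True).as_matrix()
def cam(name):
    """returns K, R, t (world->cam)"""
    k=get_calibration(name); K=np.array([[k['fx'],0,k['cx']],[0,k['fy'],k['cy']],[0,0,1]])
    if name!='wrist': return K,np.array(k['R']),np.array(k['t'])
    o=get_obs(); T=np.eye(4); T[:3,:3]=rot(o['ee_rot']); T[:3,3]=o['tcp_pos']
    M=np.linalg.inv(T@np.array(k['mount'])); return K,M[:3,:3],M[:3,3]
def back(c,uv,z):
    K,R,t=c; C=-R.T@t; d=R.T@np.linalg.solve(K,[uv[0],uv[1],1]); return C+d*(z-C[2])/d[2]
def proj(c,X):
    K,R,t=c; p=K@(R@np.array(X)+t); return p[:2]/p[2]
E
python3 - <<'E'
from h import *
c=cam('top'); cs=cam('scene')
for n,uv,z in [("squat",(255.7,224),42),("straight",(296.3,213),60),("cone",(335.7,229.7),78),("padh",(193.7,165.7),90),("padm",(221,166.3),90),("padc",(248.7,168.7),90),("hinge",(171,176.7),135),("barend",(132,268.3),128),("knob",(144,230),180)]:
    X=back(c,uv,z); print(n,X.round(0), 'scene px*1.5625',(proj(cs,X)*1.5625).round(0))
for n,p in [("spools",[420,-60,330]),("rack",[560,60,330])]:
    goto(p,[180,0,90]); c=cam('wrist'); im=get_image('wrist')
    np.savez(f'w_{n}.npz',im=im,K=c[0],R=c[1],t=c[2]); cv2.imwrite(f'pics/w_{n}.png',im[:,:,::-1])
    for m in ["cone_mid","straight_mid","squat_mid","pad_hinge","keeper_knob"]:
        print(n,m,[(round(d['score'],2),np.round(d['extent'],1).tolist()) for d in spot_in(m,'wrist')])
print(get_obs()['t'],get_obs()['joint_pos'])
E
```

```text
squat [471. -72.  42.] scene px*1.5625 [426. 306.]
straight [ 503. -191.   60.] scene px*1.5625 [375. 273.]
cone [ 453. -302.   78.] scene px*1.5625 [361. 226.]
padh [637. 108.  90.] scene px*1.5625 [424. 402.]
padm [635.  29.  90.] scene px*1.5625 [394. 370.]
padc [628. -51.  90.] scene px*1.5625 [368. 339.]
hinge [597. 164. 135.] scene px*1.5625 [468. 396.]
barend [346. 264. 128.] scene px*1.5625 [620. 355.]
knob [448. 223. 180.] scene px*1.5625 [567. 353.]
spools cone_mid [(0.71, [82.8, 176.4, 52.8, 37.5])]
spools straight_mid []
spools squat_mid [(0.91, [248.7, 187.8, 28.4, 40.7]), (0.67, [276.1, 120.7, 34.1, 33.9]), (0.61, [195.7, 131.6, 38.3, 36.1])]
spools pad_hinge [(0.64, [249.2, 188.8, 29.9, 41.3]), (0.5, [360.8, 325.4, 15.9, 27.6]), (0.17, [92.9, 245.0, 24.0, 27.2])]
spools keeper_knob [(0.93, [470.9, 254.0, 77.6, 124.2])]
rack cone_mid [(0.74, [4.6, 75.1, 5.0, 26.6])]
rack straight_mid [(0.81, [66.5, 110.8, 47.4, 25.5])]
rack squat_mid [(0.88, [157.1, 84.3, 39.9, 35.8]), (0.65, [179.3, 15.0, 43.4, 26.3])]
rack pad_hinge [(0.93, [297.8, 225.1, 48.2, 51.9])]
rack keeper_knob [(0.63, [406.3, 107.3, 127.0, 214.7])]
4.6417 [-1.12473369e+00  1.08543036e+00  9.43271976e+01 -1.16690657e-02
  8.45358446e+01 -9.10336913e+01]
```

```bash
python3 -c "
import cv2
for n in ['rack','spools']:
    cv2.imwrite(f'pics/w_{n}b.png',cv2.resize(cv2.imread(f'pics/w_{n}.png'),(800,600),interpolation=cv2.INTER_CUBIC))"
```

```text
(no output)
```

View pics/w_rackb.png

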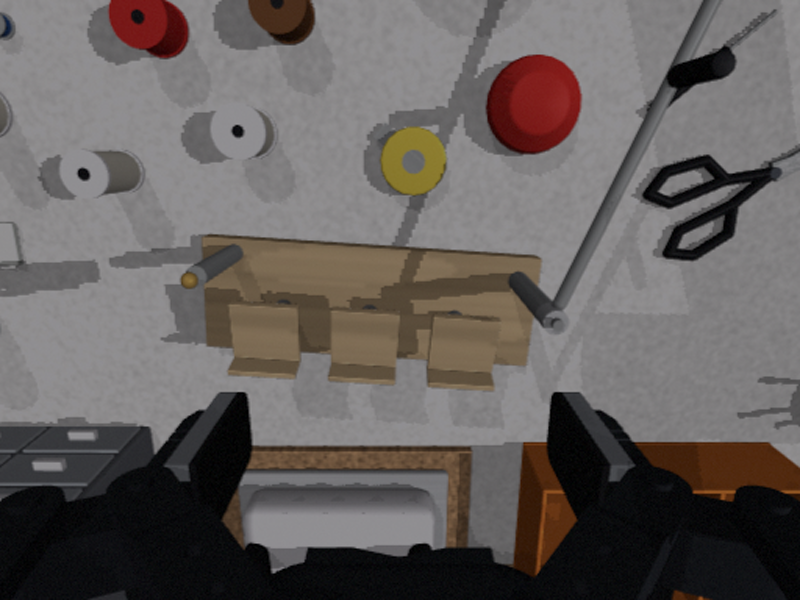

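View pics/w_spoolsb.png

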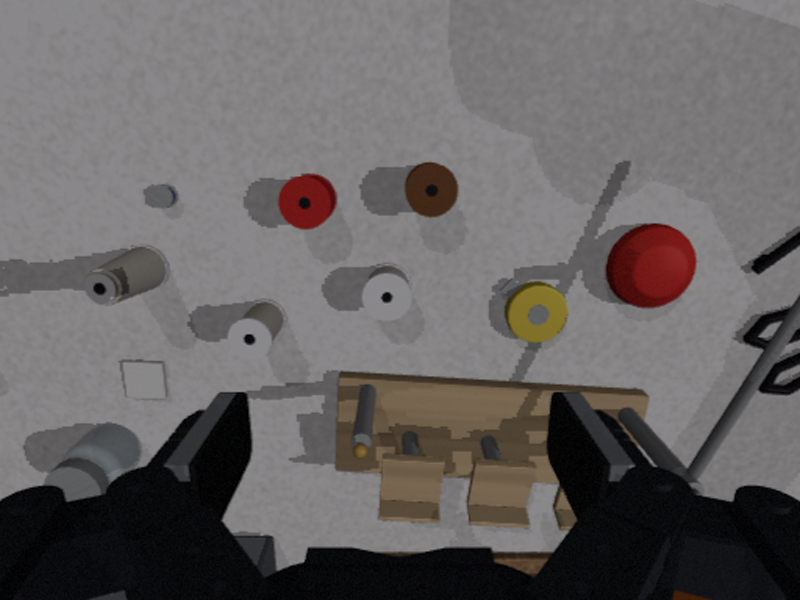

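The rack view (800 px) shows:
- **Pads, front edge then crease:** catch (232,304)-(300,308) / (233,358)-(299,362), middle (331,310)-(399,313) / (331,366)-(398,368), hinge (432,316)-(499,319) / (431,371)-(495,375).
- **Other rack parts:** catch post with brass ball at (190,281), and the knob at (672→720, 75).

The spools view shows the top holes: cone (99,289), straight (249,339), cream squat (387,297). The red (304,202) and brown (432,190) spools are the look-alikes. The cream squat is clear in this enlarged view.

```bash
python3 - <<'E'
from h import *
from scipy.optimize import least_squares
L=lambda n:(lambda d:(d['K'],d['R'],d['t']))(np.load(f'w_{n}.npz'))
s=lambda u,v:np.array([u,v])/1.5625
a,b=L('spools'),L('rack')
print('cone',back(a,s(99,289),78).round(1)); print('straight',back(a,s(249,339),60).round(1),back(b,s(84,174),60).round(1))
print('squat',back(a,s(387,297),42).round(1),back(b,s(238,131),42).round(1))
pix=[[(300,308),(232,304),(299,362),(233,358)],[(399,313),(331,310),(398,368),(331,366)],[(499,319),(432,316),(495,375),(431,371)]]
th=np.radians(12)
def pts(p):
    x,y,z,w=p; out=[]
    for i,off in enumerate([-80,0,80]):
        for lx in(-25,25):
            for ly in(27,-27):
                v=np.array([lx*np.cos(th),off+ly,-lx*np.sin(th)]); out.append(Ro.from_euler('z',w).apply(v)+[x,y,z])
    return np.array(out)
obs=np.array([s(*q) for g in pix for q in g])
f=lambda p:np.r_[(np.array([proj(b,X) for X in pts(p)])-obs).ravel(),(p[2]-90)/4]
r=least_squares(f,[635,29,90,0],x_scale=[1,1,1,.01]); p=r.x
print('rack',p.round(3),np.degrees(p[3]),'rms px',np.sqrt(np.mean(r.fun**2)).round(2)); print(f(p)[:24].reshape(-1,2).round(1).tolist())
Rz=Ro.from_euler('z',p[3])
h=Rz.apply([-40,135,0])+[p[0],p[1],128]; print('hinge',h.round(1),(proj(b,h+[0,0,8])*1.5625).round(0))
for ang in np.arange(1.8,2.1,.05):
    kb=h+Rz.apply([-170*np.sin(ang),-170*np.cos(ang),0]); print(round(ang,2),(proj(b,kb+[0,0,5])*1.5625).round(0),(proj(b,kb+[0,0,52])*1.5625).round(0),kb.round(0))
E
```

```text
cone [ 453.5 -299.3   78. ]
straight [ 503.1 -187.8   60. ] [ 503.2 -187.6   60. ]
squat [470.2 -68.3  42. ] [470.3 -68.6  42. ]
rack [ 6.3117e+02  3.3793e+01  8.9703e+01 -6.0000e-02] -3.4567872344782318 rms px 1.15
[[-1.2, 0.6], [-2.2, 0.6], [0.8, -0.2], [1.1, -0.1], [1.0, 1.3], [0.3, 0.6], [-0.7, -0.5], [0.5, -1.7], [2.2, 1.3], [1.1, 0.6], [-1.3, -1.5], [-1.8, -1.3]]
hinge [599.4 171.  128. ] [556. 321.]
1.8 [658.  67.] [702.  53.] [436. 219. 128.]
1.85 [671.  72.] [717.  59.] [439. 228. 128.]
1.9 [683.  78.] [731.  65.] [442. 236. 128.]
1.95 [695.  84.] [744.  72.] [446. 243. 128.]
2.0 [706.  90.] [757.  80.] [449. 251. 128.]
2.05 [717.  97.] [769.  89.] [454. 258. 128.]
2.1 [727. 105.] [781.  98.] [458. 265. 128.]
```

```bash
cat >> h.py <<'E'
W=-0.0603; RACK=np.array([631.2,33.8,89.8]); TH=np.radians(12)
R0=np.array([[0,1,0],[1,0,0],[0,0,-1.]])
Rz=Ro.from_euler('z',W).as_matrix(); RP=Rz@Ro.from_euler('y',TH).as_matrix()
eul=lambda R:Ro.from_matrix(R).as_euler('xyz',degrees=True).tolist()
EV,EP=eul(Rz@R0),eul(RP@R0)
pad=lambda i:RACK+Rz@[0,80*i,0]      # i=-1 catch,0,1 hinge
def pick(xy,ht,wopen):
    grip(wopen,30); goto([*xy,ht+90],EV); move_l([*xy,ht],speed=120)
    w=grip(0,30); o=get_obs(); print('width',o['grip_width'],'tcp',o['tcp_pos'].round(1)); move_l([*xy,230],speed=200)
    print('lifted width',get_obs()['grip_width'],'F',get_obs()['wrist_force'].round(2))
def place(i,ht,wopen,lx=0,ly=0):
    P=lambda h:(pad(i)+RP@[lx,ly,h]).tolist()
    goto(P(ht+90),EP); move_l(P(ht+5),speed=120); wait(.2); f0=get_obs()['wrist_force'].copy()
    for d in np.arange(4,-4,-.75):
        move_l(P(ht+d),speed=15); f=get_obs()['wrist_force']-f0
        if (RP.T@f)[2]>3: break
    print('contact d',d,f.round(1),'t',get_obs()['t'])
    grip(wopen); move_l(P(ht+100),speed=150)
E
python3 - <<'E'
from h import *
print(EV,EP)
pick((470.2,-68.4),4,70); place(-1,4,60)
goto([560,40,330],[180,0,90]); c=cam('wrist'); im=get_image('wrist'); np.savez('w_1.npz',im=im,K=c[0],R=c[1],t=c[2])
cv2.imwrite('pics/w1.png',cv2.resize(im[0:270,0:360,::-1],(800,600),interpolation=cv2.INTER_CUBIC))
X=pad(-1)+RP@[0,0,42]; print((proj(c,X)*800/360).round(0),get_obs()['t'])
E
```

```text
[-179.99999999999997, 0.0, 86.54506449536112] [-168.0, 0.0, 86.54506449536112]
width 42.10611662411165 tcp [471.2 -68.7   5.2]
lifted width 42.323365867103696 F [-0.25  0.22 -0.89]
contact d 0.25 [-0.9  0.4  6.1] t 11.925
[395. 520.] 13.8833
```

View pics/w1.png

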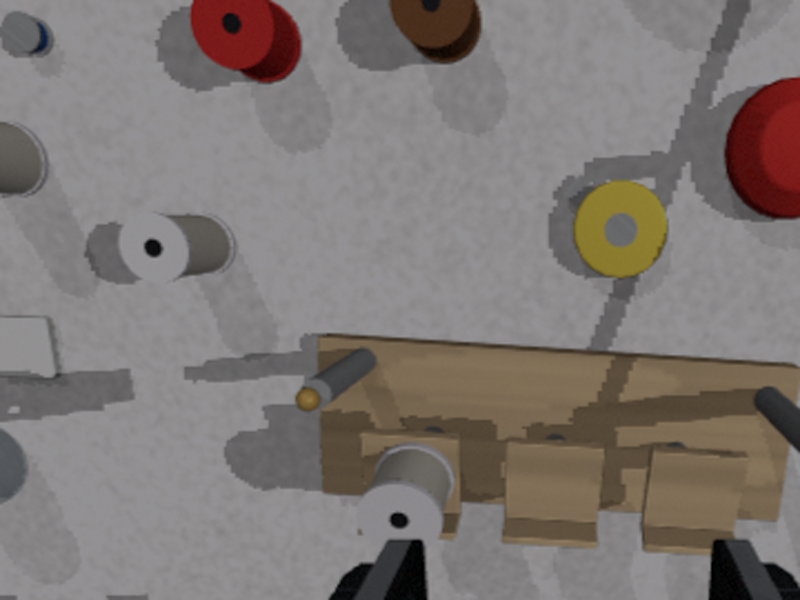

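The squat spool's hole is at (399,520), against (395,520) predicted for a centred spool. That is within about 2 mm, and it stands squarely on the pad. Next are the straight spool and the cone.

```bash
python3 - <<'E'
from h import *
pick((503.1,-187.7),12,62); place(0,12,54)
pick((453.5,-299.3),18,66); place(1,18,54)
goto([540,60,360],[180,0,90]); c=cam('wrist'); im=get_image('wrist'); np.savez('w_2.npz',im=im,K=c[0],R=c[1],t=c[2])
cv2.imwrite('pics/w2.png',cv2.resize(im[:,:,::-1],(800,600),interpolation=cv2.INTER_CUBIC))
for i,h in[(-1,42),(0,60),(1,78)]: print((proj(c,pad(i)+RP@[0,0,h])*1.5625).round(0))
print(get_obs()['t'])
hg=np.r_[(Rz@[-40,135,0]+RACK)[:2],128]
for a in np.arange(1.8,2.0,.04):
    kb=hg+Rz@[-170*np.sin(a),-170*np.cos(a),0]; print(round(a,2),(proj(c,kb+[0,0,5])*1.5625).round(0),(proj(c,kb+[0,0,52])*1.5625).round(0))
E
```

```text
width 33.49439480905127 tcp [ 504.  -188.3   13.1]
lifted width 33.33213973842022 F [-0.04 -0.55 -0.7 ]
contact d 0.25 [ 0.4 -0.2  5.9] t 21.45
width 37.33817603326673 tcp [ 454.3 -300.1   19.4]
lifted width 36.66330416344498 F [ 0.99  0.96 -1.19]
contact d 1.0 [-1.3  0.4  4.3] t 30.8333
[262. 374.]
[361. 394.]
[468. 415.]
32.8333
1.8 [632. 106.] [667.  99.]
1.84 [641. 109.] [677. 103.]
1.88 [650. 113.] [687. 107.]
1.92 [659. 117.] [697. 112.]
1.96 [667. 121.] [707. 117.]
```

View pics/w2.png

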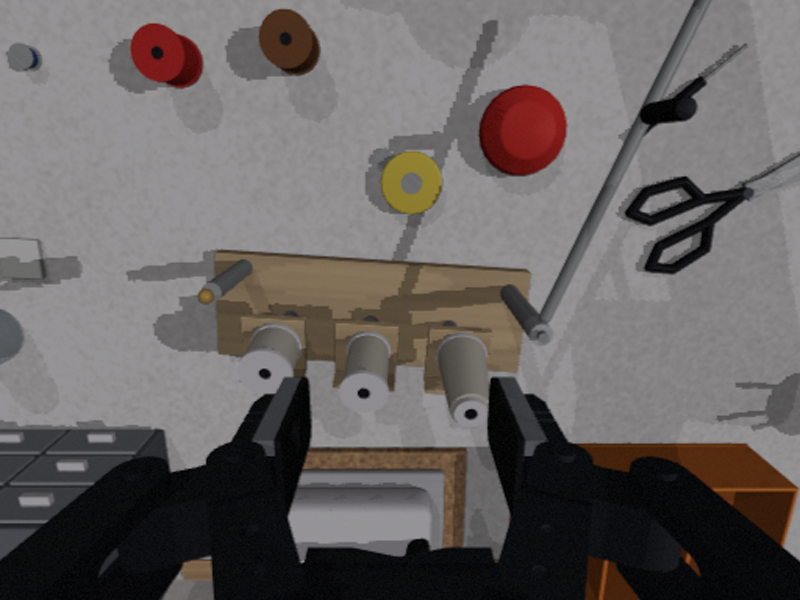

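All three spools are within about 2 mm of centred. Measured against predicted: (264,374)/(262,374), (363,393)/(361,394), (471,413)/(468,415). The knob's base is at (648,112) and its top at (685,106), so the keeper is at about 1.88 rad. I'll cage the knob and swing it along its arc.

```bash
cat > k.py <<'E'
from h import *
hg=np.r_[(Rz@[-40,135,0]+RACK)[:2],0]
def pose(a,z=143):
    r=Rz@[-np.sin(a),-np.cos(a),0]; tx=-(Rz@[-np.cos(a),np.sin(a),0]); R=np.c_[tx,np.cross([0,0,-1],tx),[0,0,-1]]
    return (hg+170*r+[0,0,z]).tolist(),eul(R),-tx   # last: direction of growing angle
E
python3 - <<'E'
from k import *
grip(30)
p,e,_=pose(1.88,240); goto(p,e)
p,e,_=pose(1.88); move_l(p,speed=120)
f0=get_obs()['wrist_force'].copy(); print(f0.round(2))
fm=0
for a in np.arange(1.78,.17,-.1):
    p,e,t=pose(a); move_l(p,e,speed=110); f=(get_obs()['wrist_force']-f0)@t; fm=max(fm,f)
    if f>12: print('blocked',a,f); break
print('arc max F',fm,a)
for a in np.arange(a-.03,-.16,-.01):
    p,e,t=pose(a); move_l(p,e,speed=40); f=(get_obs()['wrist_force']-f0)@t
    if a<.12: print(round(a,3),round(f,1),end='; ')
    if f>14: break
p,e,_=pose(a+.04); move_l(p,e,speed=40)
move_l([p[0],p[1],240],speed=150)
goto([540,60,360],[180,0,90]); c=cam('wrist'); im=get_image('wrist')
cv2.imwrite('pics/w3.png',cv2.resize(im[:,:,::-1],(800,600),interpolation=cv2.INTER_CUBIC))
for i,h in[(-1,42),(0,60),(1,78)]: print((proj(c,pad(i)+RP@[0,0,h])*1.5625).round(0))
for a in (0,.07): 
    k=np.array(pose(a,180)[0]); r=(k-hg)/170; r[2]=0
    print('knob top',a,(proj(c,k)*1.5625).round(0),'end',(proj(c,hg+272*r+[0,0,128])*1.5625).round(0))
print(get_obs()['t'])
E
```

```text
[0.4  0.46 0.59]
arc max F 1.1527859072773436 0.1799999999999986
0.12 0.3; 0.11 0.4; 0.1 -0.4; 0.09 -0.0; 0.08 -0.1; 0.07 0.6; 0.06 1.8; 0.05 0.9; 0.04 0.6; 0.03 0.9; 0.02 0.4; 0.01 0.9; -0.0 1.0; -0.01 1.2; -0.02 0.2; -0.03 0.9; -0.04 0.8; -0.05 3.8; -0.06 7.9; -0.07 12.3; -0.08 17.0; [263. 373.]
[362. 393.]
[468. 414.]
knob top 0 [310. 341.] end [189. 310.]
knob top 0.07 [311. 325.] end [188. 286.]
51.1583
```

View pics/w3.png

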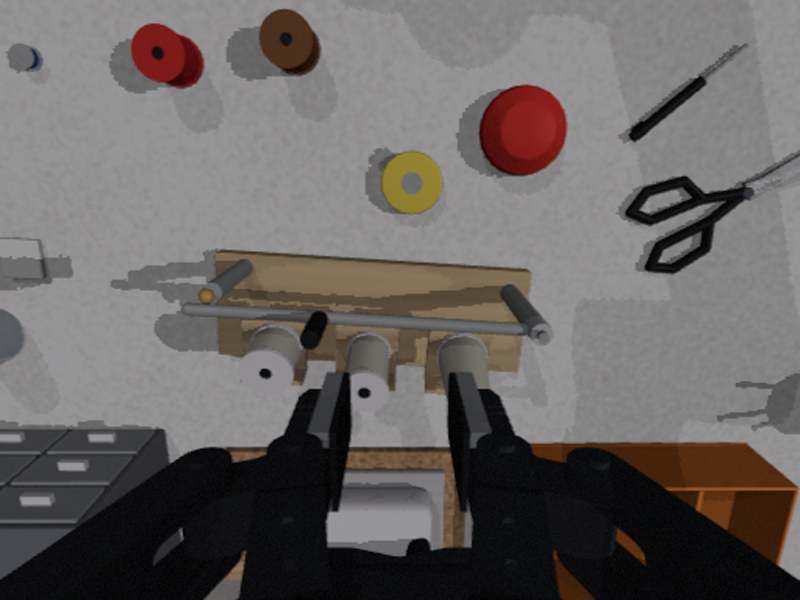

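The bar's end is at (187,310). The prediction is (189,310) for shut and (188,286) at the ball, so the keeper is home. The push ended against a firm stop at 17 N. Squat and straight are unmoved at (265,374) and (364,393). The fingers hide the cone's top, so I need one more look.

```bash
python3 - <<'E'
from k import *
goto([560,90,330],[180,0,90]); grip(80); c=cam('wrist'); im=get_image('wrist')
cv2.imwrite('pics/w4.png',cv2.resize(im[:300,100:500,::-1],(800,600),interpolation=cv2.INTER_CUBIC))
q=lambda X:((proj(c,X)-[100,0])*2).round(0)
for i,h in[(-1,42),(0,60),(1,78)]: print(q(pad(i)+RP@[0,0,h]))
for a in (0,.025,.07):
    k=np.array(pose(a,180)[0]); r=(k-hg)/170; r[2]=0; print('knob',q(k),'end',q(hg+272*r+[0,0,128]))
print(get_obs()['t'])
E
```

```text
[ 69. 465.]
[204. 492.]
[351. 522.]
knob [122. 417.] end [-37. 375.]
knob [122. 409.] end [-38. 364.]
knob [122. 394.] end [-39. 342.]
52.0583
```

View pics/w4.png

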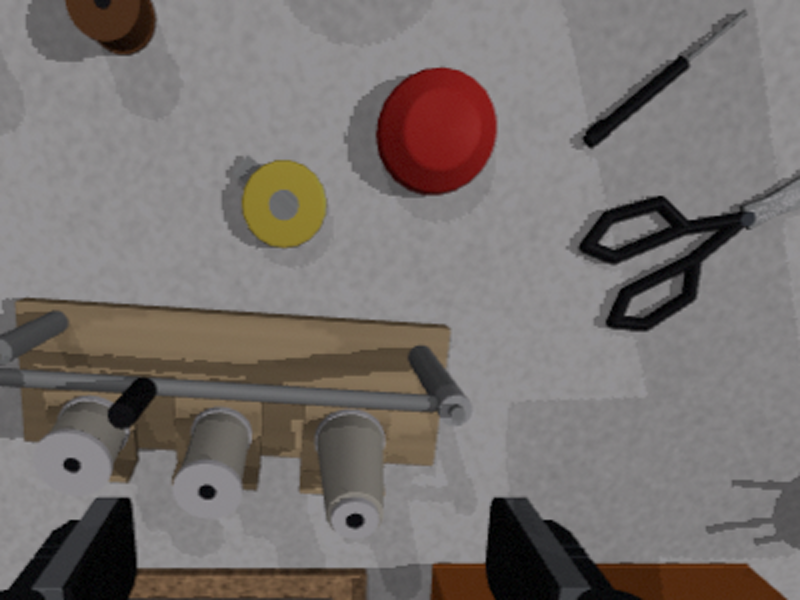

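The holes are at (72,465), (207,491) and (355,520), against predictions of (69,465), (204,492) and (351,522). The bar lies on the line predicted for angle 0, and nothing touches the rack.

```bash
python3 -c "
from station import *
sign_off(); print(get_obs()['t'])"
```

```text
the job is handed in; nothing more can be done
the job is handed in; nothing more can be done
```

I placed the cream squat, straight and cone spools on the catch, middle and hinge pads, tilted 12° to match the slope. I then swung the keeper shut by its knob and handed the job in at about 52 s. No verdict was reported.

- **Spools:** in the last wrist picture, all three top holes were within about 2 mm of where centred spools would show.
- **Keeper:** the bar lay on the line predicted for fully shut, clearly past where the ball would hold it. The push ended against a firm stop at about 17 N. I did not see a separate 4 N bump from the ball in the sampled forces, so "past the ball" rests on the picture and that stop.
- **Everything else:** the things in the wrist pictures looked unmoved. I did not check the clapper or the button jar again at the end.
- **Disagreement:** the top camera put positions about 3–5 mm lower in y than the wrist camera. I went by the wrist camera, and the placements agreed with it.

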